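# Lower the safe-door rest

## Task

The safe door on the tilting bench rest has to lie flat for servicing. With your fingertips, press the rest's ratchet pawl down by its thumb pad until it flips over and stays free of the teeth, then push the arm down by its bar, without raising it, until it lies fully down on its stops. Keep your fingers off the door itself, leave the lamp panel untouched and the small things on the counter where they lie, and finish with your hand clear.

Things in the scene. Friction and masses are not known exactly. Their poses are not given: they have to be found in the camera images.
- rest: The tilting door rest, bolted to the counter: dark steel base plate 200 x 350 x 8 mm with grey bearing blocks. Origin at the centre of the plate's underside, at counter height. +y runs from the pawl end to the push-bar end, z is up, x is along the hinge axis. The aluminium arm hinges at y = -40 mm and leans up towards +y; the pawl stands at the -y end.
- pivot (a point): Point on the arm's hinge axis, mid-width, 60 mm above the counter. The arm turns about the rest's x axis through this point.
- push_bar (a point): Centre of the round steel push bar at the arm's free end: 20 mm thick, 200 mm long, along the rest's x axis, rubber end caps 25 mm thick over the last 14 mm. With the arm at angle a it is 255 cos a - 20 sin a (y) and 255 sin a + 20 cos a (z) mm from the pivot. 8 mm wide lugs hold it 55 mm either side of its middle. The safe door's edge is 42 mm away towards the hinge, no higher on the arm.
- tilt (a joint): Angle of the arm in rad: 0 = flat, down on its stops; larger = raised (starts at 0.6 to 1.0; top stop 1.15). The hinge is stiff: the arm does not fall and stays where it is left. Once the pawl is free it takes about 3 to 15 N straight down on the bar. With the pawl in the teeth it goes down 0.2 rad at most, to the next tooth, and is then locked.
- pawl_pad (a point): Centre of the top face of the pawl's thumb pad, a ribbed steel plate 28 mm (x) x 26 mm (y) x 5 mm, nearly level when the pawl is in. It is the outermost part of the mechanism at the rest's -y end, 101 to 109 mm above the counter at the start, with free space below. The pawl's pivot is 55 mm away towards +y and 7.5 mm lower.
- pawl (a joint): Angle of the pawl in rad: 0 to 0.13 = nose in the teeth; 0.52 = free, on its end stop. Pressing the pad down makes it grow. An over-centre spring resists with up to about 6 N at the pad until 0.29 (pad 16 mm below its height at 0), then flips the pawl on to 0.52 (pad 28 mm below its height at 0), where it stays by itself.
- safe_door: The small hotel safe's door on the arm, front up: grey plate 220 x 150 mm with a black keypad and a turning knob. Its frame is the arm's: origin on the hinge axis, +y along the arm; the plate reaches from 63 to 213 mm along the arm, its front 14 mm, keypad 26 mm and knob 37 mm above the arm's centre line.
- lamp_panel: White lamp test panel, 220 x 120 x 30 mm, fixed on the counter, three bayonet sockets in a row, a frosted glass bulb 60 mm wide in one of them, its top 133 mm above the counter. Origin at the centre of its underside.
- key_fob: Loose chunky plastic override key fob, 62 x 36 x 16 mm, short steel blade. Origin at the centre of its underside.
- hex_key: Loose L-shaped steel hex key, long leg 90 mm, short leg 28 mm, 6 mm thick. Origin at the middle of its long leg, on the counter.
- hinge_knuckle: Loose tarnished brass hinge knuckle with its leaf, 50 x 40 x 13 mm. Origin on the counter, 6 mm from the knuckle's axis.

How it is judged (in metres and radians):
On the way, in this order (a step that is already met when the one before it is completed fails the run):
1. the pawl is pressed over onto its end stop and stays out of the teeth, with the arm still raised about where it was found (bar moved less than 60 mm) (value of joint pawl above 0.45 rad and distance of push_bar from where it was at the start of the episode below 0.06 m), for 0.2 s.
2. the arm is pushed fully down on its stops (value of joint tilt below 0.04 rad and value of joint pawl above 0.45 rad), for 0.2 s.
At the end, for the whole second after the job is handed in: the arm is down flat (within 0.04 rad of its stops) and at rest, the pawl still free (beyond 0.45 rad), and fob, hex key and hinge knuckle within 15 mm of where they were (all of step 2 and linear speed of safe_door below 0.02 m/s and distance of each of key_fob, hex_key, hinge_knuckle from where it was at the start of the episode below 0.015 m); the robot touches nothing.
It fails at once if the arm is raised again after the pawl is free (value of joint pawl above 0.45 rad and value of joint tilt above 0.15 rad and velocity of joint tilt above 0.3 rad/s).
It fails at once if the arm is hoisted to its top stop (value of joint tilt above 1.1 rad).
It fails at once if the fingers press on the safe door (more than 2 N) (contact force between the fingers and safe_door above 2 N).
It fails at once if the lamp panel or its glass bulb is touched (more than 1 N) (contact force between any of the fingers, the arm and lamp_panel above 1 N).
It fails at once if the key fob, the hex key or the hinge knuckle is lifted or pushed away (15 mm) (distance of any of key_fob, hex_key, hinge_knuckle from where it was at the start of the episode above 0.015 m).
It also fails if it takes over 48 s, if anything falls off the work surface, if the arm or the gripper's body presses on something with over 40 N, if the wrist force passes 120 N, or if a joint passes its speed limit or range.

## Robot

A 6-joint arm with a two-finger parallel gripper is mounted at the origin on the work surface. World frame = base frame: x ahead of the robot, y to its left, z up, the work surface at z = 0. Lengths are in mm, angles in degrees, forces in N, time in s.
With the tool pointing down it reaches from about 300 to 850 mm from the base axis. Payload 4.2 kg.
Tool frame: the origin (TCP) lies between the finger pads; the fingertips stand ahead of it and the grasp point (between the pads) lies 3 mm ahead of it (nose_length is the z of the fingertips in the tool frame, in mm); z points along the fingers, y is the line along which they close (so a half turn about z gives the same grasp; the last joint's range is limited). The gripper opens to 91 mm and grips with 3 to 60 N. Pads are 32 mm wide; open, the fingers measure 118 mm over their backs; the gripper's body (76 mm by 178 mm) begins 60 mm behind the grasp point.
Start: joints at [63.541, 18.312, 89.639, -0, 72.044, -1.146], TCP at [245.855, 519.804, 235.976] pointing down, gripper open.
Joint ranges: [-177.97, 177.97], [-48.28, 115.42], [12.27, 149.76], [-77.06, 257.06], [2.81, 150.46], [-146.56, 146.56]. Speed limits (degrees/s): [147.25, 147.25, 180, 180, 180, 180].

## Interface

Orientations are given as [roll, pitch, yaw] about the fixed x, y, z axes, in that order (R = Rz(yaw) Ry(pitch) Rx(roll)).
In Python, from workcell import state, grab_frame, camera_params, job_done, nose_length gives the robot as it stands.
- The arm moves only by the tool step_arm, never from a script. Its argument "plan" is a list that holds one entry, the list of rows, each a list of 5 numbers: the shift along the tool's x, y, z in cm, then the turn about the tool's z in rad, then the opening, from 0 (shut) to 1 (fully open). In form: [[[x, y, z, turn, gripper], ...]]. A call has 1 to 20 rows; each row is the pose to reach, as a shift and turn from the pose commanded when the call began, along the tool's axes at that moment; what a row does not reach only later rows make up. A row lasts 1/8 s, in which the tool goes at most 62.5 mm and 10.7 degrees, less where a joint would pass 70% of its speed; a pose out of reach is approached as far as the arm can. A call with a gripper value outside its range is refused whole. The fingers move at their own pace and stop on an object; "newtons" is the grip in N (left out, the last holds). Time passes only in rows, so rows that repeat a pose let the fingers close. It gives the time, the measured TCP pose, the force, the opening and the grip force at its end, in the units of the state.
- state(): the state, without advancing time (a new reading comes with each control period).
- grab_frame(name): name is "side" or "top"; returns the picture (384x512x3 uint8, blue, green, red); there is no depth.
- camera_params(name): a dict with "camera_matrix" (3x3 intrinsics, pixels), "k1" (the pictures are not rectified: a ray, as slopes to the right and down, at radius r is drawn at 1 + k1 r^2 times it, then the intrinsics apply), "R" (3x3) and "t" (3): a world point X has camera coordinates R X + t. Camera axes: x right, y down, z forward; pixel columns grow to the right and rows downward; lengths in mm; the calibration is good to about 2 mm. A picture is of the moment at which its call begins. camera_params takes no time and is no camera call.
- job_done(): hands the job in; it is judged then, once.
The state is a dict: "time_s": time; "qpos": joint angles; "qvel": joint speeds; "effort": joint torques, N m; "ee_pos": TCP position; "ee_rot": TCP orientation; "force": force on the tool from outside, world axes, zero at the start; "torque": the same for the moment, N m; "gripper_width": finger opening in mm; "gripper_force": force on a finger pad.
Only numpy, scipy, OpenCV 4.12 (cv2) and the standard library are available. Lean on these libraries where they do the work, as an engineer would, in place of code of your own. Each camera call takes 0.05 s, during which the arm holds its last target. There are 200 camera calls.

## Working session

There is one attempt and no reset: what is moved stays moved. The work goes in short steps, Python scripts to look and compute and a tool call to move; the robot and the scene stay as the last step left them, time stands still between calls to the robot, and variables do not carry over. Pictures are saved under pics/ and viewed, at most 10 in all, crops included, and the job is handed in when it is done.

Besides the shell and the picture viewer there is one more tool, called after ">>>" as name([rows], argument=value, ...), one row to a line, values as JSON. step_arm: Moves the arm, as the interface text tells. Its arguments: {"type":"object","properties":{"plan":{"type":"array","items":{"type":"array","items":{"type":"array","items":{"type":"number"}}}},"newtons":{"type":"number"}},"required":["plan"]}

```bash
mkdir -p pics
python3 - <<'E'
from workcell import *
import cv2
s=state();print(s['ee_pos'],s['ee_rot'],s['gripper_width'],nose_length)
for n in("side","top"):
    cv2.imwrite(f"pics/{n}0.png",grab_frame(n));p=camera_params(n);print(n,p)
E
```

```text
[245.64640715 519.36284851 235.12224941] [-1.7989727e+02 -1.3745813e-03  1.5468649e+02] 91.094867139885 22.0
side {'camera_matrix': array([[409.90064309,   0.        , 253.68076379],
       [  0.        , 409.90064309, 196.1379435 ],
       [  0.        ,   0.        ,   1.        ]]), 'k1': -0.052654909589121654, 'R': array([[-0.5618456 ,  0.82722774, -0.00487727],
       [ 0.47348816,  0.31674315, -0.82187757],
       [-0.67833508, -0.46407763, -0.56964328]]), 't': array([ 223.49700035, -278.89087131, 1580.99336222])}
top {'camera_matrix': array([[358.38440177,   0.        , 256.35574217],
       [  0.        , 358.38440177, 186.46340617],
       [  0.        ,   0.        ,   1.        ]]), 'k1': -0.03238193325140761, 'R': array([[-0.17453064, -0.98465057, -0.00152043],
       [-0.96319279,  0.17104743, -0.20737026],
       [ 0.20444731, -0.03472799, -0.97826135]]), 't': array([266.01381445, 593.38836974, 824.99376231])}
```

View pics/side0.png

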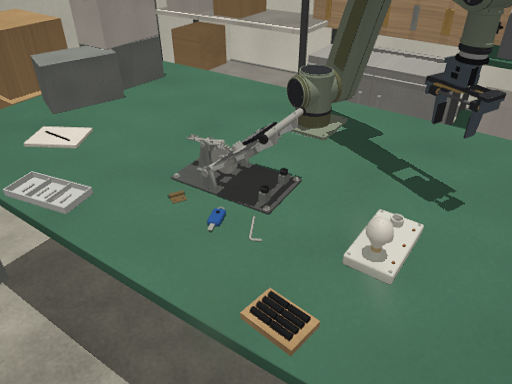

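View pics/top0.png

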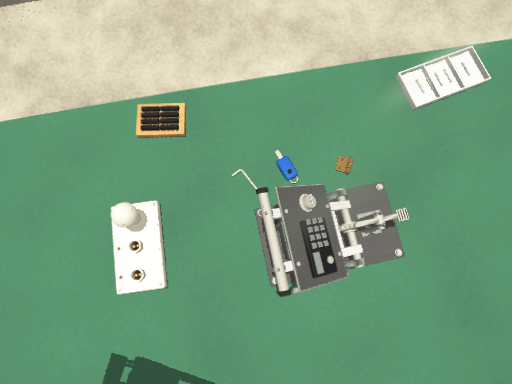

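The top view shows the pad at about (402,214), the bar from (263,190) to (285,292), and the plate's pawl-end corners near (381,184) and (402,257). In the side view the plate's corners are near (174,179), (267,208) and (300,180), and the pad is near (193,138).

```bash
cat > h.py <<'E'
import numpy as np,cv2
from workcell import *
def cam(n):
    p=camera_params(n);return p['camera_matrix'],p['k1'],np.array(p['R']),np.array(p['t'])
def ray(n,uv):
    K,k,R,t=cam(n)
    d=cv2.undistortPoints(np.array([[uv]],float),K,np.array([k,0,0,0.]))[0,0]
    return -R.T@t,R.T@np.r_[d,1]
def onz(n,uv,z):
    c,d=ray(n,uv);return c+d*(z-c[2])/d[2]
def tri(a,b):
    c1,d1=ray('side',a);c2,d2=ray('top',b)
    s=np.linalg.lstsq(np.c_[d1,-d2],c2-c1,rcond=None)[0]
    p,q=c1+s[0]*d1,c2+s[1]*d2
    return (p+q)/2,np.linalg.norm(p-q)
def proj(n,X):
    K,k,R,t=cam(n);return cv2.projectPoints(np.array([X],float),cv2.Rodrigues(R)[0],t,K,np.array([k,0,0,0.]))[0][0,0]
E
python3 - <<'E'
from h import *
t=cv2.imread('pics/top0.png');s=cv2.imread('pics/side0.png')
cv2.imwrite('pics/tc.png',cv2.resize(t[170:310,240:420],None,fx=4,fy=4,interpolation=2))
cv2.imwrite('pics/sc.png',cv2.resize(s[95:220,160:320],None,fx=4.8,fy=4.8,interpolation=2))
for u in[(381,184),(402,257)]:print(onz('top',u,8))
for u in[(174,179),(267,208),(300,180)]:print(onz('side',u,8))
print(onz('top',(402,214),105))
E
```

```text
[ 591.03380514 -169.33052571    8.        ]
[ 397.02157515 -176.02972319    8.        ]
[ 597.84301363 -156.95792937    8.        ]
[565.62104777 158.01181945   8.        ]
[390.41872474 163.94236082   8.        ]
[ 498.00963033 -162.65984143  105.        ]
```

View pics/tc.png

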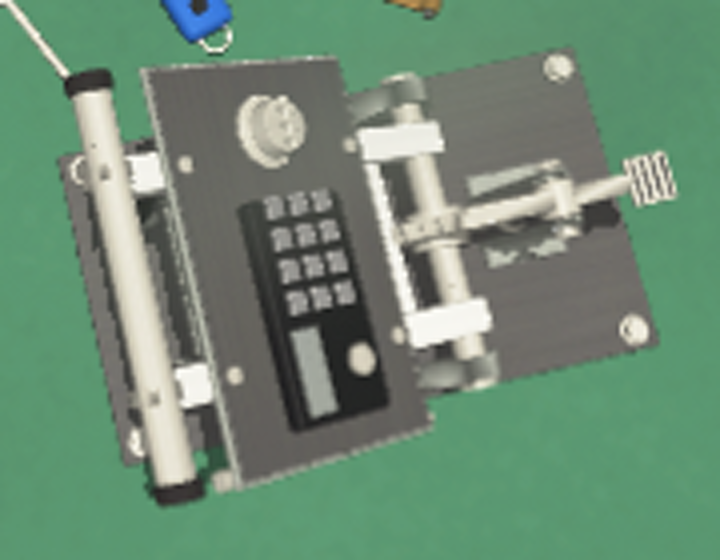

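View pics/sc.png

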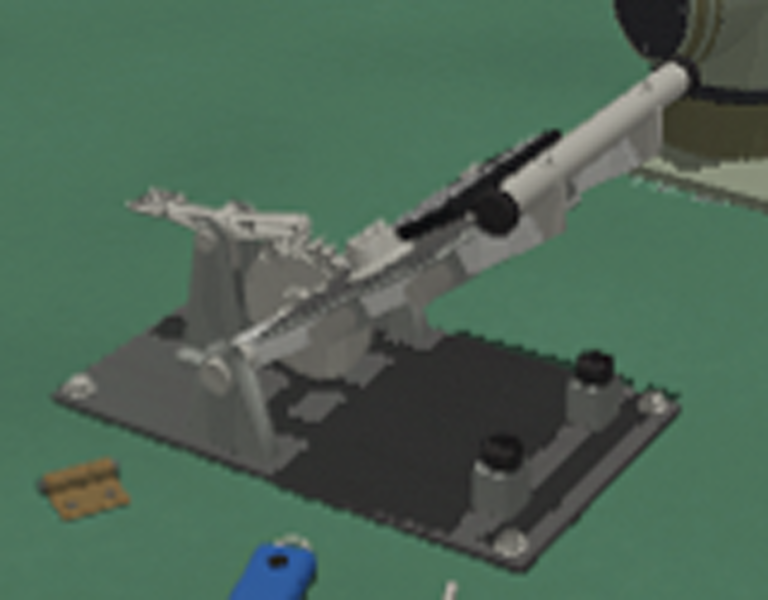

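The crops refine these positions. In the top view the pad is at (402.4,214.4), the caps at (262,190.5) and (285,292.8), and the plate corners at (383.6,182.4), (404.4,256.2), (255.4,209.2) and (271,285.6). In the side view the pad is at (192.5,137.5), the caps at (263,138.5) and (302.5,110), and the corners at (171.4,177.6), (268.6,213.5) and (301.5,179.2).

Run:
```python
from h import *
np.set_printoptions(precision=1,suppress=True)
q=[onz('top',u,8)[:2] for u in[(383.6,182.4),(404.4,256.2),(271,285.6),(255.4,209.2)]]
w=[onz('side',u,8)[:2] for u in[(171.4,177.6),(268.6,213.5),(301.5,179.2)]]
print(*q);print(*w)
loc=np.array([[-100,-175],[100,-175],[100,175],[-100,175]],float)
def fit(L,W):
    L,W=np.array(L),np.array(W);a,b=L-L.mean(0),W-W.mean(0)
    th=np.arctan2((a[:,0]*b[:,1]-a[:,1]*b[:,0]).sum(),(a*b).sum());R=np.array([[np.cos(th),-np.sin(th)],[np.sin(th),np.cos(th)]])
    t=W.mean(0)-R@L.mean(0);return th,t,W-(L@R.T+t)
# +y rest is ~ world +y ; -y end, +x world corner = +x rest
l2=np.array([[100,-175],[-100,-175],[-100,175],[100,175]],float)
for r in(fit(l2,q),fit(l2[[0,3,2]],w)):
    th,t,res=r;print(np.degrees(th),t,res.ravel())
    R=np.array([[np.cos(th),-np.sin(th)],[np.sin(th),np.cos(th)]])
    e1,_=tri((263,138.5),(262,190.5));e2,_=tri((302.5,110),(285,292.8));m=(e1+e2)/2
    pd,err=tri((192.5,137.5),(402.4,214.4))
    for n,X in(('e1',e1),('e2',e2),('bar',m),('pad',pd)):print(n,X,'local',R.T@(X[:2]-t),X[2])
    print(np.linalg.norm(e1-e2),err)
for n,u in(('padz105',(402.4,214.4)),):print(onz('top',u,105))
s=state();print(s['ee_pos'],s['ee_rot'])
```

```text
[ 594.  -177.2] [ 397.9 -182.6] [387.1 164.5] [583.1 169.3]
[ 596.4 -169.2] [584.2 175. ] [383.9 165.5]
1.715766209299615 [490.5  -6.5] [-1.7  1.2  2.   1.8  1.8 -0.9 -2.1 -2.1]
e1 [585.9 155.1 226.4] local [100.2 158.7] 226.44745561463543
e2 [382.8 149.5 227. ] local [-103.   159.1] 226.9666358863022
bar [484.4 152.3 226.7] local [ -1.4 158.9] 226.7070457504688
pad [ 496.2 -162.2  104.5] local [   1.  -155.8] 104.46894688896896
203.18684065969452 2.979455875510357
2.4282480318608264 [490.7  -2.6] [-1.6  4.   1.  -1.5  0.6 -2.5]
e1 [585.9 155.1 226.4] local [101.8 153.5] 226.44745561463543
e2 [382.8 149.5 227. ] local [-101.3  156.5] 226.9666358863022
bar [484.4 152.3 226.7] local [  0.3 155. ] 226.7070457504688
pad [ 496.2 -162.2  104.5] local [  -1.2 -159.7] 104.46894688896896
203.18684065969452 2.979455875510357
[ 496.9 -163.3  105. ]
[245.7 519.4 235.2] [-179.9   -0.   154.7]
```

>>> step_arm([
  [[0,0,-5,0,0],[-2,-2,-10,0.1,0],[-6,-6,-10,0.2,0],[-10,-10,-10,0.3,0],[-14,-14,-10,0.4,0],[-18,-18,-10,0.5,0],[-22,-22,-10,0.6,0],[-26,-26,-10,0.7,0],[-30,-30,-10,0.8,0],[-34,-34,-10,0.9,0],[-38,-38,-10,1.0,0],[-42,-42,-10,1.09,0],[-46,-46,-10,1.09,0],[-50,-49.7,-10,1.09,0],[-52.2,-51.7,-10,1.09,0],[-52.2,-51.7,-4,1.09,0],[-52.2,-51.7,2,1.09,0],[-52.2,-51.7,6.5,1.09,0],[-52.2,-51.7,6.5,1.09,0],[-52.2,-51.7,6.5,1.09,0]],
])

```text
time_s: 2.6
ee_pos: [497.9, -171.1, 172.6]
ee_rot: [179.8, 0.1, 92.2]
force: [0.4, -0.4, 0.2]
gripper_width: 0.5
gripper_force: 0.0
```

Run:
```python
from h import *
t=grab_frame('top');s=grab_frame('side')
cv2.imwrite('pics/c1.png',np.hstack([cv2.resize(t[170:290,320:440],None,fx=3.3,fy=3.3,interpolation=2),cv2.resize(s[70:190,140:260],None,fx=3.3,fy=3.3,interpolation=2)]))
e=state()['ee_pos'];e=e-[0,0,22];print(e,proj('top',e),proj('side',e))
```

```text
[ 498.15310398 -171.23836624  151.285024  ] [413.99307664 210.46805246] [187.97948355 122.8945966 ]
```

View pics/c1.png

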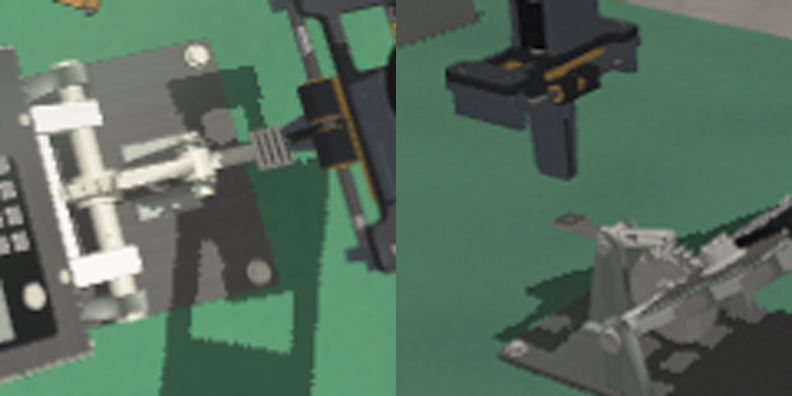

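The fingertips sit above the pad and slightly outward of it, as planned (side view: tips (189,122), pad (193,137)). Pressing next.

>>> step_arm([
  [[0,0,2.5,0,0],[0,0,4,0,0],[0,0,4.4,0,0],[0,0,4.7,0,0],[0,0,5.0,0,0],[0,0,5.3,0,0],[0,0,5.6,0,0],[0,0,5.6,0,0]],
])

```text
time_s: 3.7
ee_pos: [496.4, -170.5, 114.3]
ee_rot: [-179.9, -0.0, 92.2]
force: [-0.0, -0.1, 0.3]
gripper_width: 0.7
gripper_force: 0.0
```

>>> step_arm([
  [[0,0,0.3,0,0],[0,0,0.6,0,0],[0,0,0.9,0,0],[0,0,0.9,0,0]],
])

```text
time_s: 4.2
ee_pos: [496.7, -170.7, 106.0]
ee_rot: [180.0, -0.0, 92.2]
force: [-0.5, 0.3, 3.0]
gripper_width: 0.4
gripper_force: 0.7
```

Run:
```python
from h import *
t=grab_frame('top');s=grab_frame('side')
cv2.imwrite('pics/c2.png',np.hstack([cv2.resize(t[170:290,320:440],None,fx=3.3,fy=3.3,interpolation=2),cv2.resize(s[70:190,140:260],None,fx=3.3,fy=3.3,interpolation=2)]))
```

```text
(no output)
```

View pics/c2.png

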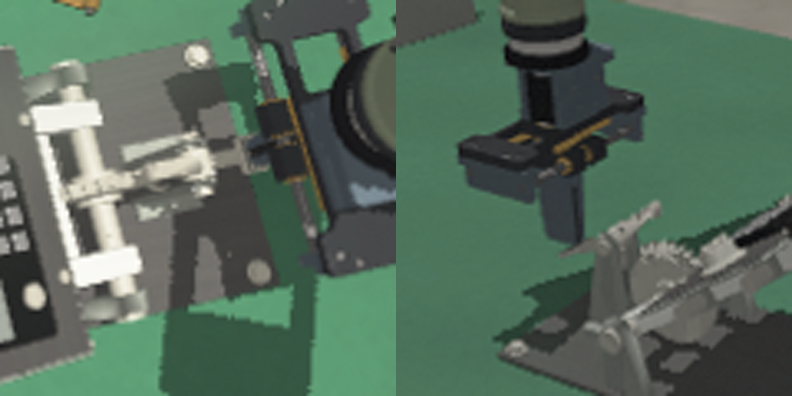

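The pawl has flipped: its nose stands high, at about (655,208) in the side crop, and the pad slopes down to about (560,252). I'll press a little further to seat it on the stop, then lift.

>>> step_arm([
  [[0,0,0.3,0,0],[0,0,0.5,0,0],[0,0,0.5,0,0]],
])

```text
time_s: 4.68
ee_pos: [497.2, -170.7, 104.6]
ee_rot: [179.9, 0.0, 92.2]
force: [-6.7, 1.6, 24.8]
gripper_width: 0.6
gripper_force: 10.2
```

>>> step_arm([
  [[0,0,-4,0,0],[0,0,-10,0,0],[0,0,-16,0,0],[0,0,-20,0,0],[0,0,-20,0,0],[0,0,-20,0,0]],
])

```text
time_s: 5.42
ee_pos: [496.1, -170.6, 299.8]
ee_rot: [-179.9, -0.0, 92.2]
force: [-0.2, 0.1, -0.8]
gripper_width: 0.5
gripper_force: 0.0
```

Run:
```python
from h import *
t=grab_frame('top');s=grab_frame('side')
cv2.imwrite('pics/c3.png',np.hstack([cv2.resize(t[170:310,240:420],None,fx=2,fy=2,interpolation=2),cv2.resize(s[80:220,150:320],None,fx=2,fy=2,interpolation=2)]))
print(state()['ee_pos'],state()['ee_rot'],state()['force'])
```

```text
[ 495.92446239 -170.4869279   299.0839906 ] [-1.79809774e+02 -8.13412266e-02  9.22348742e+01] [ 0.26536456  0.76646231 -0.45405607]
```

View pics/c3.png

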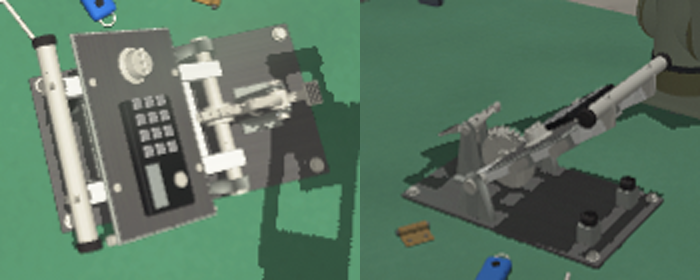

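The pawl stays free with the hand off it and the arm has not moved; the bar is still at its starting pixels. Moving above the bar.

>>> step_arm([
  [[5,0,0,0,0],[10,0,0,0,0],[15,0,0,0,0],[20,0,0,0,0],[25,0.1,0,0,0],[30,0.1,0,0,0],[32.7,0.1,0,0,0],[32.7,0.1,1.5,0,0],[32.7,0.1,3.0,0,0],[32.7,0.1,3.0,0,0]],
])

```text
time_s: 6.78
ee_pos: [483.9, 154.6, 268.7]
ee_rot: [-179.7, 0.1, 92.2]
force: [0.6, -0.7, -0.0]
gripper_width: 0.2
gripper_force: 0.0
```

Run:
```python
from h import *
t=grab_frame('top');s=grab_frame('side')
cv2.imwrite('pics/c4.png',np.hstack([cv2.resize(t[170:310,220:400],None,fx=2,fy=2,interpolation=2),cv2.resize(s[80:220,200:370],None,fx=2,fy=2,interpolation=2)]))
print(state()['ee_pos'],state()['ee_rot'],state()['force'])
for a in np.arange(.62,-.01,-.0775):print(round(a,2),-4.5-40+255*np.cos(a)-20*np.sin(a),60+255*np.sin(a)+20*np.cos(a)+32)
```

```text
[484.9907403  155.075089   270.61987101] [-1.79963532e+02  1.52564594e-02  9.21469826e+01] [ 0.05692863  0.72702758 -0.45145975]
0.62 151.41830323820002 256.44153507026346
0.54 163.56169581928975 240.7794701321434
0.46 174.45604320080108 224.22424568077116
0.39 184.03594395338473 206.87524677377365
0.31 192.24388759198803 188.83662369079235
0.23 199.0305998253493 170.21666669390595
0.15 204.35533836160832 151.12715593472635
0.08 208.1861374942397 131.68269041083536
-0.0 210.5 111.99999999999997
```

View pics/c4.png

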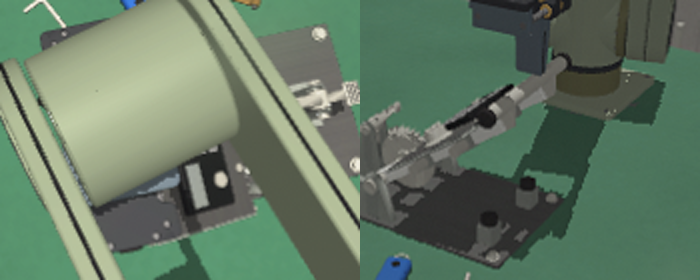

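The fingertips are right above the bar's middle. In the side crop the tips are at about (530,72) and the bar's middle is at about (523,90). Next I push along the arc.

>>> step_arm([
  [[0,0,0.9,0,0],[0.2,0,1.6,0,0],[0.7,0,2.3,0,0],[1.2,0,3.0,0,0],[1.8,0,3.9,0,0],[2.3,0,4.7,0,0],[2.8,0,5.6,0,0],[3.2,0,6.4,0,0],[3.7,0,7.3,0,0],[4.1,0,8.2,0,0]],
])

```text
time_s: 8.12
ee_pos: [483.5, 199.3, 190.0]
ee_rot: [179.9, -0.3, 92.2]
force: [-3.0, 5.0, 5.6]
gripper_width: 0.5
gripper_force: 3.3
```

>>> step_arm([
  [[0.3,0,0.9,0,0],[0.7,0,1.9,0,0],[1.0,0,2.9,0,0],[1.2,0,3.8,0,0],[1.4,0,4.8,0,0],[1.6,0,5.7,0,0],[1.7,0,6.7,0,0],[1.8,0,7.5,0,0],[1.8,0,7.8,0,0],[1.8,0,7.8,0,0]],
])

```text
time_s: 9.38
ee_pos: [482.9, 215.1, 111.9]
ee_rot: [180.0, -0.0, 92.2]
force: [-1.4, 2.4, 10.6]
gripper_width: 0.4
gripper_force: 5.5
```

>>> step_arm([
  [[0,0,0.3,0,0],[0,0,0.6,0,0],[0,0,0.6,0,0],[0,0,0.6,0,0]],
])

```text
time_s: 9.88
ee_pos: [483.0, 215.2, 111.2]
ee_rot: [179.8, -0.1, 92.2]
force: [-10.5, -1.8, 45.1]
gripper_width: 0.5
gripper_force: 22.5
```

The force rose to 45 N with no further travel, so the arm is on its stops. Lifting clear to view the result.

>>> step_arm([
  [[0,0,-1,0,0],[0,0,-5,0,0],[0,0,-10,0,0],[0,0,-15,0,0],[5,0,-18,0,0],[10,0,-18,0,0],[15,0,-18,0,0],[15,0,-18,0,0],[15,0,-18,0,0]],
])

```text
time_s: 11.0
ee_pos: [476.4, 363.6, 283.5]
ee_rot: [-179.9, 0.2, 92.2]
force: [-1.0, -0.6, -0.3]
gripper_width: 0.3
gripper_force: 0.0
```

Run:
```python
from h import *
t=grab_frame('top');s=grab_frame('side')
cv2.imwrite('pics/c5.png',np.hstack([cv2.resize(t[140:310,220:420],None,fx=2,fy=2,interpolation=2),cv2.resize(s[80:250,150:340],None,fx=2,fy=2,interpolation=2)]))
print(state()['ee_pos'],state()['force'])
```

```text
[476.7896688  363.24642902 284.39524307] [-0.2578894  -0.18854709  0.01408876]
```

View pics/c5.png

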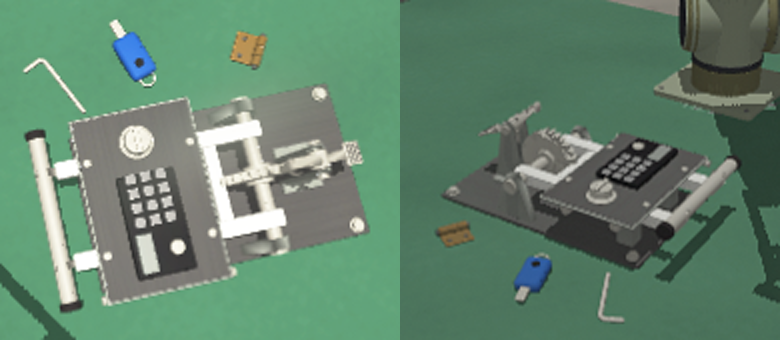

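The arm lies flat with the bar at the left edge of the top crop. The pawl is still tipped free, the small items haven't moved and the hand is clear.

```bash
python3 -c "
from workcell import *
print(job_done())"
```

```text
the job is handed in; nothing more can be done
None
```

I pressed the pawl over and it stayed free, then pushed the arm down flat onto its stops; the small items look unmoved in the last pictures, the hand is clear, and I handed the job in at about 11 s (no verdict was returned).

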